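Clip the sprung test hook onto the electrode pin of the conductivity cell

ROBOT

A 6-joint arm with a two-finger parallel gripper is mounted at the origin on the work surface. World frame = base frame: x ahead of the robot, y to its left, z up, the work surface at z = 0. Lengths are in m, angles in rad, forces in N, time in s.
With the tool pointing down it reaches from about 0.275 to 0.775 m from the base axis. Payload 14.6 kg.
Tool frame: the origin (TCP) lies at the very end of the fingers, on their centre line; the grasp point (between the pads) lies 19 mm behind it; z points along the fingers, y is the direction in which the jaws open and shut (so a half turn about z gives the same grasp; the last joint's range is limited). The gripper opens to 85 mm and grips with 20 to 120 N. Pads are 22 mm wide; open, the fingers measure 114 mm over their backs; the gripper's body (76 mm by 85 mm) begins 54 mm behind the grasp point. The pads swing forward as they close: fully open they stand 13 mm farther back than shut.
Start: joints at [-1.448, 0.263, -0.048, 1.259, 0, 1.415], TCP at [0.144, -0.505, 0.231] pointing down, gripper open.
Joint ranges: [-2.65, 2.65], [-0.89, 1.7], [-1.18, 1.37], [-2.13, 2.11], [-1.35, 1.29], [-3.14, 3.14]. Speed limits (rad/s): [1.89, 1.89, 2.57, 2.79, 3.14, 3.14].

INTERFACE

Orientations are given as a unit quaternion [x, y, z, w].
In Python, from rig import telemetry, optics, ticket gives the robot as it stands.
- The arm moves only by the shell command python3 -m pendant 'ROWS'. ROWS is JSON, a list of rows, each a list of 7 numbers: the turn, a rotation vector about the tool's x, y, z in rad, then the shift along the tool's x, y, z in cm, then the finger opening in cm, from 0 to 8.54. In form: [[ax, ay, az, x, y, z, grip], ...]. A call has 1 to 20 rows; each row shifts and turns the commanded pose from where the row before left it, along the tool's axes as they then stand; what a row does not reach is not made up. A row lasts 1/8 s, in which the tool goes at most 62.5 mm and 10.7 degrees, less where a joint would pass 70% of its speed; a pose out of reach is approached as far as the arm can. A call is refused whole if a number of a shift passes 6.25 or a number of a turn 0.188, either way. A call with a gripper value outside its range is refused whole. The fingers move at their own pace and stop on an object; the grip force is fixed at half the most. Time passes only in rows, so rows that do not move let the fingers close. It gives the time, the measured TCP pose, the force and the opening at its end, in the units of the state.
- telemetry.sense(): the state, without advancing time (a new reading comes with each control period).
- optics.camera(name): name is "side" or "top"; returns the picture (420x560x3 uint8, red, green, blue); there is no depth.
- optics.get_calibration(name): a dict with "fx", "fy", "cx", "cy" (pixels), "R" (3x3) and "t" (3): a world point X has camera coordinates R X + t. Camera axes: x right, y down, z forward; pixel columns grow to the right and rows downward; lengths in m; the calibration is good to about 2 mm. A picture is of the moment at which its call begins. get_calibration takes no time and is no camera call.
- ticket.sign_off(): hands the job in, once; it reports no verdict.
Trained networks look in the newest picture that a camera, given by its name, has taken for a name from the list of things; names that differ only in an ending like _2 or _b are one class to them, and where a whole thing is asked for, a point or a joint stands for the part that bears it (a point fixed in the world has none). Each returns a list of dicts, best first, with "score" (0 to 1); they miss things now and then, are a little off and sometimes report something else, mostly with a low value. They report only what shows in the picture. A call takes as long as a camera call.
- optics.trace(camera, target): "pixels" (420x560 bool, what is visible of it) and "at" ([column, row] in pixels, amid what is visible of it).
The state is a dict: "clock": time; "joint_positions": joint angles; "qd": joint speeds; "tau": joint torques, N m; "position": TCP position; "tcp_rot": TCP orientation; "ft_force": force on the tool from outside, world axes, zero at the start; "ft_torque": the same for the moment, N m; "width": finger opening in m.
Only numpy, scipy, OpenCV 4.12 (cv2) and the standard library are available. Lean on these libraries where they do the work, as an engineer would, in place of code of your own. Each camera call takes 0.05 s, during which the arm holds its last target. There are 200 camera calls.

TASK

Clip the sliding sprung probe of the conductivity test stand onto the measuring cell's electrode pin: push its black plunger knob down so that the steel hook comes out below the pin's height, and, keeping it down, slide the probe along its rail until the pin lies inside the hook. Then let go, so that the spring draws the hook up and it holds the pin. Feel for the pin gently, since it must not be bent, and do not disturb the bottles and glassware.

Things in the scene. Friction and masses are not known exactly. Their poses are not given: they have to be found in the camera images.
- stand: Fixed test stand: cream base plate 170 x 280 x 12 mm, origin at the centre of its underside, level. A steel rail runs along its y axis over x = -55 mm (the robot's side), on posts at y = -125 and +125 mm; rail top 101 mm and carriage block top 108 mm above the table. Probe axis, hook and electrode pin lie at x = 0 of this frame.
- cell: White block 50 x 85 (y) x 24 mm fixed on the base plate; origin: its underside's centre, axes as the stand's. A holder on it bears the level steel pin: 5 mm diameter, along x from -16 to +20 mm, centre 54 mm above this origin. The pin's y here is anywhere from -18 to +18 mm, set by hand, NOT reported: feel for it. It is rigid; over 15 N from any side bends it, 3 to 5 N is a clear touch.
- carriage (a joint): Probe carriage along the rail, m: 0 to 0.130, growing toward the stand's +y; the probe's axis is at y = -70 mm + this value in the stand's frame. Slides with about 1.5 N friction and stays where left. At the start the hook is 10 mm or more to the -y side of the pin and must go toward +y.
- plunger (a joint): How far the plunger (and its hook) is pressed down, m: 0 = sprung up, 0.024 = fully down; spring force 3 N at 0, 6 N at 0.0125, 9 N at 0.024. The hook's lip passes clear below the pin only above 0.017 (0.021 is comfortable); less, and it hits the pin. Let go, it rests at about 0.0125 with the pin properly in the hook; at 0 if nothing is caught, 0.0165 if the pin sits on the lip.
- knob (a point): Centre of the black cylindrical plunger knob, 24 mm diameter, 30 mm tall, 170 mm above the table when not pressed. Free on all sides; below it a rod 15 mm thick, and from 108 mm above the table down the grey barrel, 20 mm diameter. Grip it from above to push down and sideways. Axes as the stand's (y along the rail, z up); moves with the plunger.
- hook (a point): Floor of the hook's throat where the pin must lie, 7 mm to +y of the probe's axis, 94 mm below knob. Steel hook 6 mm wide (x), open upward: shank 5 mm thick on the axis, throat 8.5 mm long (y), foot 4 mm thick below this point reaching 15 mm to +y of the axis, lip at its end 4 mm long, 4 mm high. With the shank touching the pin, the pin's centre is 5 mm to +y of the axis.
- amber_bottle: Bystander: brown glass bottle, 60 mm diameter, 140 mm tall, origin at the centre of its underside.
- beaker: Bystander: open glass beaker, 66 mm diameter, 85 mm tall, origin at the centre of its underside.
- dropper_a: Bystander: small white bottle with red cap, 26 mm diameter, 60 mm tall, origin at the centre of its underside.
- dropper_b: Bystander: as dropper_a.
- vial: Bystander: small glass vial, 22 mm diameter, 40 mm tall, on the stand's base plate, origin at the centre of its underside.
- dish: Bystander: clear shallow dish, 80 mm diameter, 15 mm tall, origin at the centre of its underside.

How it is judged:
By the outcome, as a careful person would: the job done as asked, in the order asked, and still so for the second after the job is handed in, with the robot touching nothing.
It also fails if it takes over 72 s, if anything falls off the work surface, if the arm or the gripper's body presses on something with over 40 N, if the wrist force passes 120 N, or if a joint passes its speed limit or range.

## Working session

There is one attempt and no reset: what is moved stays moved. The work goes in short steps, Python scripts to look and compute and a shell command to move; the robot and the scene stay as the last step left them, time stands still between calls to the robot, and variables do not carry over. Pictures are saved under pics/ and viewed, about 8 in all and at most 12, crops included, and the job is handed in when it is done.

```bash
mkdir -p pics; cat > h.py <<'E'
import numpy as np, cv2
from rig import telemetry, optics, ticket
def snap(n,f):
    im=optics.camera(n); cv2.imwrite('pics/'+f,cv2.cvtColor(im,cv2.COLOR_RGB2BGR)); return im
def ray(n,p):
    c=optics.get_calibration(n); R=np.array(c['R']);t=np.array(c['t'])
    d=R.T@np.array([(p[0]-c['cx'])/c['fx'],(p[1]-c['cy'])/c['fy'],1]); return -R.T@t,d/np.linalg.norm(d)
def atz(n,p,z):
    o,d=ray(n,p); return o+d*(z-o[2])/d[2]
def tri(p,q):
    a,d=ray('side',p); b,e=ray('top',q)
    s=np.linalg.lstsq(np.c_[d,-e],b-a,rcond=None)[0]; x,y=a+d*s[0],b+e*s[1]
    return (x+y)/2,np.linalg.norm(x-y)
def proj(n,X):
    c=optics.get_calibration(n); v=np.array(c['R'])@X+c['t']; return v[0]/v[2]*c['fx']+c['cx'],v[1]/v[2]*c['fy']+c['cy']
E
python3 - <<'E'
from h import *
snap('side','s1.png');snap('top','t1.png')
D={}
for n in ['knob','stand','cell','carriage','hook','amber_bottle','beaker','vial']:
    for c in ['side','top']:
        r=optics.trace(c,n)
        for k in r[:2]:
            ys,xs=np.nonzero(k['pixels']); print(n,c,round(k['score'],2),k['at'],xs.min(),xs.max(),ys.min(),ys.max())
        if r: D[n,c]=r[0]['at']
    if (n,'side') in D and (n,'top') in D: print(n,tri(D[n,'side'],D[n,'top']))
print({k:np.round(v,3) for k,v in telemetry.sense().items()})
for c in ['side','top']: print(ray(c,(280,210)))
E
```

```text
knob side 0.51 [251.9, 255.9] 247 259 247 276
knob side 0.28 [309.0, 348.0] 293 325 316 372
knob top 0.66 [370.6, 251.7] 360 381 245 257
knob top 0.19 [345.6, 263.2] 257 412 208 322
knob (array([ 0.49963592, -0.11551618,  0.15746961]), np.float64(0.0007590715790306218))
stand side 0.61 [246.6, 288.0] 187 306 215 347
stand top 0.94 [347.0, 261.7] 256 412 207 322
stand top 0.43 [373.8, 252.2] 360 381 245 257
stand (array([ 0.48561774, -0.0879573 ,  0.01200424]), np.float64(0.0006894068908552885))
cell side 0.85 [238.1, 261.5] 223 250 248 279
cell top 0.92 [322.0, 266.8] 300 345 250 283
cell (array([ 0.47517526, -0.03459497,  0.03754077]), np.float64(0.001876159967346666))
carriage side 0.58 [242.3, 282.5] 217 259 247 304
carriage top 0.6 [373.0, 274.3] 361 389 245 292
carriage top 0.46 [323.0, 266.4] 301 344 250 283
carriage (array([ 0.4677475 , -0.12828312,  0.09321034]), np.float64(0.016651203240878754))
hook side 0.66 [254.8, 256.3] 247 259 247 276
hook top 0.64 [375.1, 253.2] 366 380 246 256
hook (array([ 0.50054392, -0.12251875,  0.16428576]), np.float64(0.007222860621358429))
amb
[... 576 characters left out ...]
float64(0.04713639289683718))
{'clock': np.float64(0.9), 'joint_positions': array([-1.448,  0.263, -0.048,  1.259, -0.   ,  1.415]), 'qd': array([ 0.   , -0.001, -0.001,  0.   , -0.001,  0.   ]), 'tau': array([-0.0000e+00, -6.3742e+01,  3.8477e+01,  1.0000e-03, -0.0000e+00,
       -0.0000e+00]), 'position': array([ 0.144, -0.505,  0.231]), 'tcp_rot': array([ 0.99 ,  0.138, -0.   , -0.   ]), 'ft_force': array([ 0.147, -0.096,  0.603]), 'ft_torque': array([0.026, 0.001, 0.025]), 'width': np.float64(0.086)}
(array([ 0.45785332, -0.72625663,  0.96032198]), array([ 0.1036172 ,  0.66307417, -0.7413475 ]))
(array([0.4623163 , 0.03072274, 1.13288581]), array([ 0.11865325,  0.01568902, -0.9928118 ]))
```

```bash
python3 -c "
import cv2
a=cv2.imread('pics/s1.png')[150:390,150:350];b=cv2.imread('pics/t1.png')[170:330,240:460]
cv2.imwrite('pics/s1c.png',cv2.resize(a,None,fx=2.5,fy=2.5));cv2.imwrite('pics/t1c.png',cv2.resize(b,None,fx=3.5,fy=3.5))"
```

```text
(no output)
```

View pics/s1c.png

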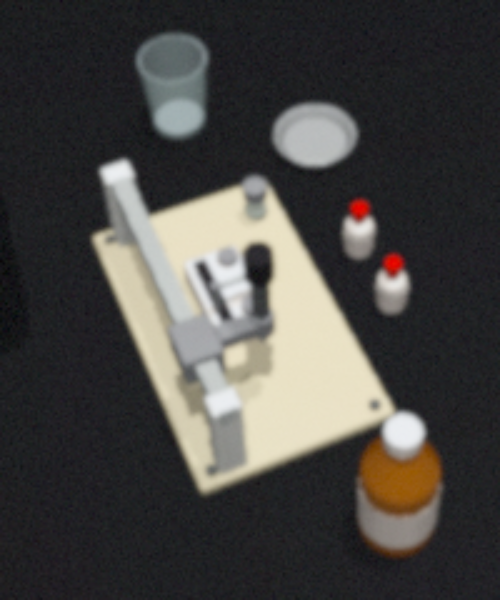

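View pics/t1c.png

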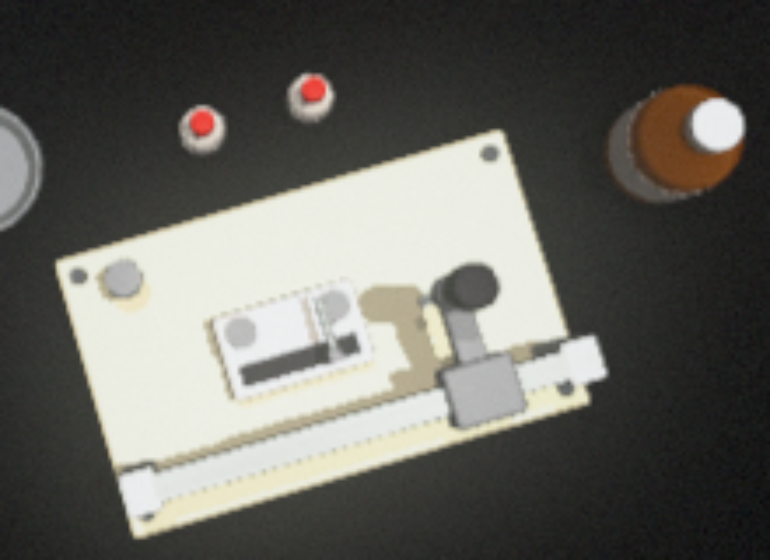

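The side view shows the rail stand with the knob at about (253,256). In the top view the knob top is at about (375,252), and the cell, with its pin holder at roughly (333,262), lies toward +y. The base plate corners are clear, so I'll compute the stand frame from them.

```bash
python3 - <<'E'
from h import *
f=lambda u,v:(u/3.5+240-.36,v/3.5+170-.36)
C=[atz('top',f(*p),.012)[:2] for p in [(57,262),(500,130),(588,402),(135,537)]]
C=np.array(C);print(C.round(4))
ctr=C.mean(0); y=(C[0]-C[1])+(C[3]-C[2]); y/=np.linalg.norm(y); x=np.array([y[1],-y[0]])
print('ctr',ctr,'ydir',y,'yaw',np.arctan2(-y[0],y[1]),'sizes',[np.linalg.norm(C[i]-C[i-1]) for i in range(4)])
st=lambda P:np.array([x@(P[:2]-ctr),y@(P[:2]-ctr)])
k=atz('top',f(473,286),.185); print('knob',k,st(k))
s=(np.array((259,262))/2.5)+150-.3;print('knob side guess',atz('side',s,.17),st(atz('side',s,.17)))
cell=np.mean([atz('top',f(*p),.036)[:2] for p in [(212,322),(350,280),(373,357),(237,398)]],0);print('cell',cell,st(cell))
for p in [(318,297),(335,350)]:
  q=atz('top',f(*p),.0685);print('pin?',q,st(q),st(q)-st(cell))
E
python3 - <<'E'
import cv2
b=cv2.imread('pics/t1.png')[242:290,295:390];cv2.imwrite('pics/t2c.png',cv2.resize(b,None,fx=8,fy=8,interpolation=cv2.INTER_CUBIC))
E
```

```text
[[ 0.525   0.0998]
 [ 0.5987 -0.1657]
 [ 0.4372 -0.2104]
 [ 0.3639  0.0563]]
ctr [ 0.48120785 -0.0549951 ] ydir [-0.26613023  0.96393708] yaw 0.26937624373502456 sizes [np.float64(0.16690088192919864), np.float64(0.2755996240564357), np.float64(0.16754341167100262), np.float64(0.2765924177464215)]
knob [ 0.49941763 -0.11870917  0.185     ] [ 0.00059684 -0.06626253]
knob side guess [ 0.50158664 -0.12221875  0.17      ] [ 0.00175362 -0.07022278]
cell [ 0.47661258 -0.03744665] [0.00024062 0.01813855]
pin? [ 0.49944685 -0.05009881  0.0685    ] [ 0.01888429 -0.00013423] [ 0.01864367 -0.01827278]
pin? [ 0.46972239 -0.05871172  0.0685    ] [-0.01206037 -0.00052595] [-0.01230099 -0.0186645 ]
```

View pics/t2c.png

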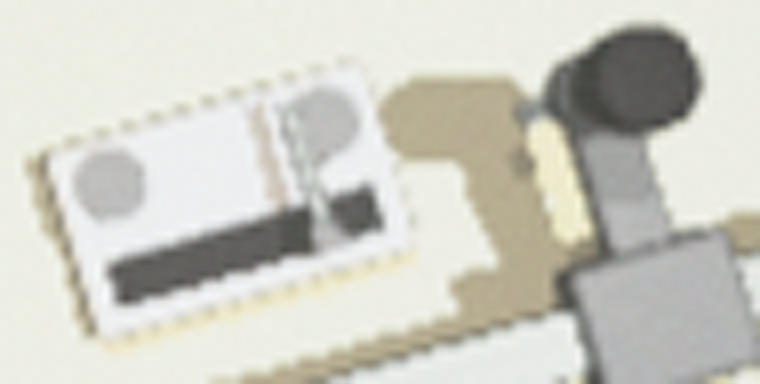

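The pin shows as the light bar from about (331,255) to (336,273), i.e. stand y ≈ 0, so the shank should touch at a carriage position of about 0.064. The tool's y axis already lies along the stand's y. I'll move to above the knob.

```bash
python3 -m pendant '[[0,0,0,3.73,-2.27,0,8.5],[0,0,0,3.73,-2.27,0,8.5],[0,0,0,3.73,-2.27,0,8.5],[0,0,0,3.73,-2.27,0,8.5],[0,0,0,3.73,-2.27,0,8.5],[0,0,0,3.73,-2.27,0,8.5],[0,0,0,3.73,-2.27,0,8.5],[0,0,0,3.73,-2.27,0,8.5],[0,0,0,3.73,-2.27,0,8.5],[0,0,0,3.73,-2.27,0,8.5],[0,0,0,3.73,-2.27,0,8.5],[0,0,0,3.73,-2.27,0,8.5],[0,0,0,0,0,0,8.5],[0,0,0,0,0,0,8.5]]'
cat >> h.py <<'E'
ctr=np.array([.48121,-.054995]);Y=np.array([-.26613,.96394]);Xd=np.array([.96394,.26613])
def rep():
    s=telemetry.sense();p=s['position'];f=s['ft_force']
    print('t',round(s['clock'],2),'stand xy mm',np.round([1e3*Xd@(p[:2]-ctr),1e3*Y@(p[:2]-ctr)],2),'z',np.round(p[2]*1e3,2),'F along x,y,z',np.round([Xd@f[:2],Y@f[:2],f[2]],2),'w',np.round(s['width']*1e3,2),'q',np.round(s['tcp_rot'],3))
E
python3 -c "
from h import *
rep()
a=snap('side','s2.png');b=snap('top','t2.png')
cv2.imwrite('pics/s2c.png',cv2.cvtColor(cv2.resize(np.hstack([a[190:310,190:310],b[190:310,310:430]]),None,fx=3.3,fy=3.3),cv2.COLOR_RGB2BGR))"
```

```text
clock: 2.65
position: [0.4994, -0.1203, 0.2312]
tcp_rot: [0.99, 0.139, -0.0, 0.0]
ft_force: [-1.2, -0.2, 0.2]
width: 0.085
t 2.65 stand xy mm [  0.19 -67.83] z 231.19 F along x,y,z [-1.2   0.11  0.16] w 85.0 q [ 0.99   0.139 -0.     0.   ]
```

View pics/s2c.png

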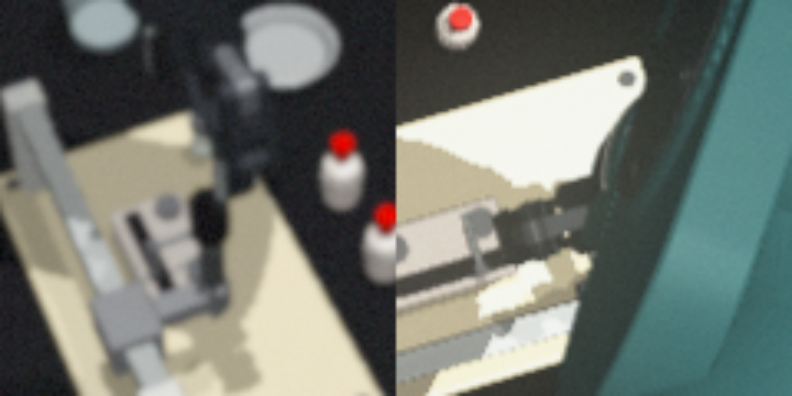

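```bash
python3 -c "
from h import *
for off in (-.05,0,.05):
  P=np.r_[ctr+Y*(-.0678+off),.244]; u=np.array(proj('side',P)); print(off,u,(u-190)*3.3)
for z in (.185,.155):
  u=np.array(proj('side',np.r_[ctr+Y*(-.0685),z]));print('knob',u,(u-190)*3.3)
"
```

```text
-0.05 [261.32580818 248.67265303] [235.37516699 193.61975499]
0 [250.22292137 228.31133149] [198.73564052 126.4273939 ]
0.05 [239.81797574 209.22994777] [164.39931995  63.45882764]
knob [251.74960399 249.19310793] [203.77369315 195.33725618]
knob [252.4032401  258.97987374] [205.93069232 227.63358333]
```

The predicted projections match: knob top at about (253,249) and the near fingertip at about (262,247). Next I descend and grip.

```bash
python3 -m pendant '[[0,0,0,0.1,0,1.6,8.5],[0,0,0,0,0,1.6,8.5],[0,0,0,0,0,1.6,8.5],[0,0,0,0,0,1.6,8.5],[0,0,0,0,0,1.5,8.5],[0,0,0,0,0,0,8.5]]'; python3 -c "
from h import *
rep()"; python3 -m pendant '[[0,0,0,0,0,0,2.2],[0,0,0,0,0,0,2.2],[0,0,0,0,0,0,2.2],[0,0,0,0,0,0,2.2],[0,0,0,0,0,0,2.2],[0,0,0,0,0,0,2.2]]';python3 -c "
from h import *
rep()"
```

```text
clock: 3.5
position: [0.4997, -0.1204, 0.1518]
tcp_rot: [0.99, 0.138, -0.001, -0.0]
ft_force: [-0.3, 0.2, 0.3]
width: 0.0853
t 3.5 stand xy mm [  0.44 -67.97] z 151.78 F along x,y,z [-0.23  0.32  0.31] w 85.34 q [ 0.99   0.138 -0.001 -0.   ]
clock: 4.25
position: [0.5008, -0.1199, 0.1524]
tcp_rot: [0.99, 0.138, 0.0, 0.0]
ft_force: [1.7, 1.0, 3.8]
width: 0.0227
t 4.25 stand xy mm [  1.61 -67.83] z 152.42 F along x,y,z [1.89 0.49 3.79] w 22.69 q [0.99  0.138 0.    0.   ]
```

```bash
python3 -m pendant '[[0,0,0,0,0,0.35,2.2],[0,0,0,0,0,0.35,2.2],[0,0,0,0,0,0.35,2.2],[0,0,0,0,0,0.35,2.2],[0,0,0,0,0,0.35,2.2],[0,0,0,0,0,0.35,2.2],[0,0,0,0,0,0,2.2],[0,0,0,0,0,0,2.2]]'; python3 -c "
from h import *
rep()
a=snap('side','s3.png')
cv2.imwrite('pics/s3c.png',cv2.cvtColor(cv2.resize(a[200:320,190:310],None,fx=5,fy=5),cv2.COLOR_RGB2BGR))"
```

```text
clock: 5.25
position: [0.5008, -0.1199, 0.1313]
tcp_rot: [0.99, 0.138, 0.0, 0.0]
ft_force: [-0.6, -0.5, 7.9]
width: 0.0231
t 5.25 stand xy mm [  1.61 -67.8 ] z 131.31 F along x,y,z [-0.74 -0.27  7.94] w 23.09 q [0.99  0.138 0.    0.   ]
```

View pics/s3c.png

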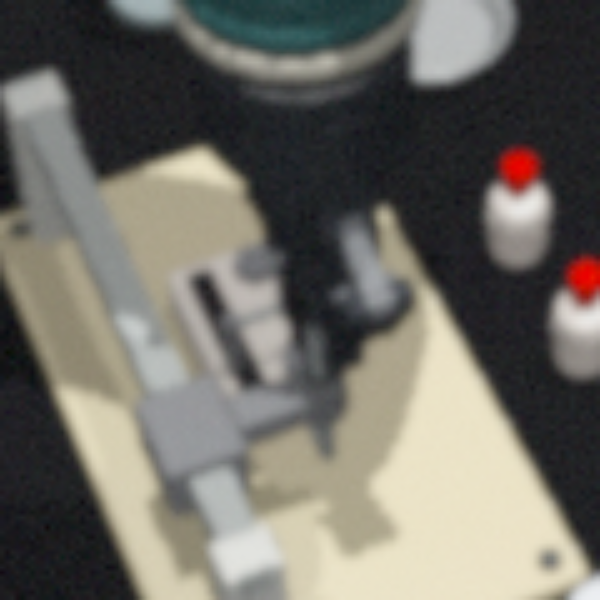

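The knob is gripped and pressed by about 20 mm (7.9 N). The picture shows the gripper clear of the carriage and the bottles. I'll press 1 mm more, then slide toward +y.

```bash
python3 -m pendant '[[0,0,0,0,0,0.1,2.2],[0,0,0,0,0,0,2.2],[0,0,0,0,-0.2,0,2.2],[0,0,0,0,-0.4,0,2.2],[0,0,0,0,-0.4,0,2.2],[0,0,0,0,-0.4,0,2.2]]';python3 -c "
from h import *
rep()";  python3 -m pendant '[[0,0,0,0,-0.4,0,2.2],[0,0,0,0,-0.4,0,2.2],[0,0,0,0,-0.4,0,2.2],[0,0,0,0,-0.4,0,2.2],[0,0,0,0,-0.4,0,2.2],[0,0,0,0,-0.4,0,2.2],[0,0,0,0,-0.2,0,2.2]]';python3 -c "
from h import *
rep()"
```

```text
clock: 6.05
position: [0.4972, -0.1066, 0.1305]
tcp_rot: [0.99, 0.138, 0.0, 0.0]
ft_force: [0.8, -2.1, 7.8]
width: 0.0228
t 6.05 stand xy mm [  1.65 -54.01] z 130.45 F along x,y,z [ 0.18 -2.18  7.81] w 22.76 q [0.99  0.138 0.    0.   ]
clock: 6.92
position: [0.4902, -0.0815, 0.1305]
tcp_rot: [0.99, 0.138, 0.001, 0.0]
ft_force: [-0.3, -2.3, 8.1]
width: 0.0228
t 6.92 stand xy mm [  1.6  -27.97] z 130.51 F along x,y,z [-0.85 -2.11  8.06] w 22.85 q [0.99  0.138 0.001 0.   ]
```

```bash
cat > r.sh <<'E'
python3 -c "
from h import *
rep()"
E
python3 -m pendant '[[0,0,0,0,-0.2,0,2.2],[0,0,0,0,-0.2,0,2.2],[0,0,0,0,-0.1,0,2.2],[0,0,0,0,-0.1,0,2.2]]' >/dev/null; sh r.sh
python3 -m pendant '[[0,0,0,0,-0.1,0,2.2],[0,0,0,0,-0.1,0,2.2]]'>/dev/null; sh r.sh
python3 -m pendant '[[0,0,0,0,-0.1,0,2.2],[0,0,0,0,-0.1,0,2.2]]'>/dev/null; sh r.sh
```

```text
t 7.42 stand xy mm [  1.56 -22.1 ] z 130.5 F along x,y,z [ 0.47 -1.26  8.12] w 22.97 q [0.99  0.138 0.001 0.   ]
t 7.67 stand xy mm [  1.57 -20.1 ] z 130.51 F along x,y,z [ 1.55 -1.48  7.55] w 23.07 q [0.99  0.138 0.001 0.   ]
t 7.92 stand xy mm [  1.56 -18.13] z 130.53 F along x,y,z [ 1.   -2.04  7.36] w 23.19 q [0.99  0.138 0.001 0.   ]
```

```bash

python3 -m pendant '[[0,0,0,0,-0.1,0,2.2]]'>/dev/null; sh r.sh
python3 -m pendant '[[0,0,0,0,-0.1,0,2.2]]'>/dev/null; sh r.sh
python3 -m pendant '[[0,0,0,0,-0.1,0,2.2]]'>/dev/null; sh r.sh
```

```text
t 8.05 stand xy mm [  1.55 -17.13] z 130.53 F along x,y,z [ 1.36 -0.7   7.5 ] w 22.72 q [0.99  0.138 0.001 0.   ]
t 8.18 stand xy mm [  1.58 -16.12] z 130.53 F along x,y,z [ 0.7  -1.17  7.15] w 22.58 q [0.99  0.138 0.001 0.   ]
t 8.3 stand xy mm [  1.53 -15.11] z 130.5 F along x,y,z [ 1.35 -1.99  7.32] w 23.3 q [0.99  0.138 0.001 0.   ]
```

```bash

python3 -m pendant '[[0,0,0,0,-0.1,0,2.2]]'>/dev/null; sh r.sh
python3 -m pendant '[[0,0,0,0,-0.1,0,2.2]]'>/dev/null; sh r.sh
python3 -m pendant '[[0,0,0,0,-0.1,0,2.2]]'>/dev/null; sh r.sh
```

```text
t 8.43 stand xy mm [  1.56 -14.12] z 130.52 F along x,y,z [ 1.97 -1.92  7.76] w 22.95 q [0.99  0.138 0.001 0.   ]
t 8.55 stand xy mm [  1.54 -13.12] z 130.52 F along x,y,z [ 1.28 -1.14  7.37] w 23.17 q [0.99  0.138 0.001 0.   ]
t 8.68 stand xy mm [  1.52 -12.12] z 130.52 F along x,y,z [ 0.52 -2.24  7.67] w 22.99 q [0.99  0.138 0.001 0.   ]
```

```bash

python3 -m pendant '[[0,0,0,0,-0.05,0,2.2],[0,0,0,0,-0.05,0,2.2]]'>/dev/null; sh r.sh
python3 -m pendant '[[0,0,0,0,-0.05,0,2.2]]'>/dev/null; sh r.sh
python3 -m pendant '[[0,0,0,0,-0.05,0,2.2]]'>/dev/null; sh r.sh
python3 -m pendant '[[0,0,0,0,-0.05,0,2.2]]'>/dev/null; sh r.sh
python3 -m pendant '[[0,0,0,0,-0.05,0,2.2]]'>/dev/null; sh r.sh
```

```text
t 8.93 stand xy mm [  1.53 -11.13] z 130.52 F along x,y,z [ 1.12 -1.15  7.45] w 23.16 q [0.99  0.138 0.001 0.   ]
t 9.05 stand xy mm [  1.53 -10.64] z 130.51 F along x,y,z [ 0.85 -1.49  7.95] w 23.19 q [0.99  0.138 0.001 0.   ]
t 9.18 stand xy mm [  1.55 -10.14] z 130.53 F along x,y,z [ 0.72 -2.09  8.79] w 23.12 q [0.99  0.138 0.001 0.   ]
t 9.3 stand xy mm [ 1.54 -9.65] z 130.53 F along x,y,z [ 1.95 -0.57  7.38] w 22.56 q [0.99  0.138 0.001 0.   ]
t 9.43 stand xy mm [ 1.56 -9.15] z 130.51 F along x,y,z [ 1.57 -1.41  7.5 ] w 22.76 q [0.99  0.138 0.001 0.   ]
```

```bash

python3 -m pendant '[[0,0,0,0,-0.05,0,2.2]]'>/dev/null; sh r.sh
python3 -m pendant '[[0,0,0,0,-0.05,0,2.2]]'>/dev/null; sh r.sh
python3 -m pendant '[[0,0,0,0,-0.05,0,2.2]]'>/dev/null; sh r.sh
```

```text
t 9.55 stand xy mm [ 1.54 -8.64] z 130.55 F along x,y,z [ 1.56 -0.88  7.27] w 22.94 q [0.99  0.138 0.001 0.   ]
t 9.68 stand xy mm [ 1.53 -8.16] z 130.52 F along x,y,z [ 1.4  -1.79  7.25] w 22.89 q [0.99  0.138 0.001 0.   ]
t 9.8 stand xy mm [ 1.56 -7.64] z 130.52 F along x,y,z [ 1.54 -1.95  7.  ] w 22.8 q [0.99  0.138 0.001 0.   ]
```

```bash

python3 -m pendant '[[0,0,0,0,-0.05,0,2.2]]'>/dev/null; sh r.sh
python3 -m pendant '[[0,0,0,0,-0.05,0,2.2]]'>/dev/null; sh r.sh
python3 -m pendant '[[0,0,0,0,-0.05,0,2.2]]'>/dev/null; sh r.sh
```

```text
t 9.93 stand xy mm [ 1.53 -7.14] z 130.54 F along x,y,z [ 1.96 -1.42  7.65] w 22.7 q [0.99  0.138 0.001 0.   ]
t 10.05 stand xy mm [ 1.54 -6.64] z 130.53 F along x,y,z [ 0.96 -2.26  8.09] w 22.89 q [0.99  0.138 0.001 0.   ]
t 10.18 stand xy mm [ 1.53 -6.2 ] z 130.54 F along x,y,z [ 0.58 -3.45  7.24] w 22.92 q [0.99  0.138 0.001 0.   ]
```

```bash

python3 -m pendant '[[0,0,0,0,-0.05,0,2.2]]'>/dev/null; sh r.sh
python3 -m pendant '[[0,0,0,0,-0.05,0,2.2]]'>/dev/null; sh r.sh
```

```text
t 10.3 stand xy mm [ 1.58 -5.97] z 130.59 F along x,y,z [ 1.11 -5.47  7.39] w 22.95 q [0.99  0.138 0.001 0.001]
t 10.43 stand xy mm [ 1.58 -5.72] z 130.61 F along x,y,z [ 0.88 -7.22  6.8 ] w 22.8 q [0.99  0.138 0.001 0.001]
```

The touch is clear: about 5 N above friction, starting at axis y ≈ -6.4 mm. This agrees with the picture's pin position and with the shank rather than the lip touching. I'll back off so the pin sits mid-throat, then ease the knob up.

```bash

python3 -m pendant '[[0,0,0,0,0.1,0,2.2],[0,0,0,0,0.1,0,2.2],[0,0,0,0,0.1,0,2.2],[0,0,0,0,0,0,2.2]]'>/dev/null; sh r.sh
python3 -m pendant '[[0,0,0,0,0,-0.1,2.2],[0,0,0,0,0,-0.1,2.2],[0,0,0,0,0,-0.1,2.2],[0,0,0,0,0,-0.1,2.2],[0,0,0,0,0,-0.1,2.2],[0,0,0,0,0,0,2.2]]'>/dev/null; sh r.sh
```

```text
t 10.93 stand xy mm [ 1.53 -7.88] z 130.5 F along x,y,z [1.52 0.77 7.9 ] w 22.88 q [0.99  0.138 0.001 0.   ]
t 11.68 stand xy mm [ 1.51 -7.88] z 135.47 F along x,y,z [1.27 0.3  6.71] w 22.74 q [0.99  0.138 0.001 0.   ]
```

```bash

python3 -m pendant '[[0,0,0,0,0,-0.1,2.2],[0,0,0,0,0,-0.05,2.2],[0,0,0,0,0,0,2.2]]'>/dev/null; sh r.sh
python3 -m pendant '[[0,0,0,0,0,-0.05,2.2],[0,0,0,0,0,0,2.2]]'>/dev/null; sh r.sh
python3 -m pendant '[[0,0,0,0,0,-0.05,2.2],[0,0,0,0,0,0,2.2]]'>/dev/null; sh r.sh
```

```text
t 12.05 stand xy mm [ 1.52 -7.9 ] z 136.96 F along x,y,z [2.07 0.66 6.62] w 22.76 q [0.99  0.138 0.001 0.   ]
t 12.3 stand xy mm [ 1.52 -7.88] z 137.43 F along x,y,z [1.81 0.23 6.84] w 22.87 q [0.99  0.139 0.001 0.   ]
t 12.55 stand xy mm [ 1.52 -7.88] z 137.94 F along x,y,z [1.4  0.11 6.6 ] w 22.64 q [0.99  0.138 0.001 0.   ]
```

```bash

python3 -m pendant '[[0,0,0,0,0,-0.05,2.2],[0,0,0,0,0,0,2.2]]'>/dev/null; sh r.sh
python3 -m pendant '[[0,0,0,0,0,-0.05,2.2],[0,0,0,0,0,0,2.2]]'>/dev/null; sh r.sh
```

```text
t 12.8 stand xy mm [ 1.5  -7.86] z 138.42 F along x,y,z [1.26 0.03 6.57] w 23.04 q [0.99  0.139 0.001 0.   ]
t 13.05 stand xy mm [ 1.51 -7.85] z 138.91 F along x,y,z [1.25 0.32 6.03] w 22.81 q [0.99  0.139 0.001 0.   ]
```

```bash

python3 -m pendant '[[0,0,0,0,0,0,3.2],[0,0,0,0,0,0,4.5],[0,0,0,0,0,0,6],[0,0,0,0,0,0,8.5],[0,0,0,0,0,0,8.5],[0,0,0,0,0,0,8.5]]'>/dev/null; sh r.sh
python3 -m pendant '[[0,0,0,0,0,-2,8.5],[0,0,0,0,0,-4,8.5],[0,0,0,0,0,-4,8.5],[0,0,0,0,0,-4,8.5],[0,0,0,-4,3,0,8.5],[0,0,0,-4,3,0,8.5],[0,0,0,-4,3,0,8.5],[0,0,0,-4,3,0,8.5],[0,0,0,-4,3,0,8.5],[0,0,0,-4,3,0,8.5],[0,0,0,0,0,0,8.5]]'>/dev/null; sh r.sh
python3 - <<'E'
from h import *
a=snap('side','s4.png');b=snap('top','t4.png')
cv2.imwrite('pics/s4c.png',cv2.cvtColor(cv2.resize(np.hstack([a[190:310,180:310],b[190:310,280:410]]),None,fx=3,fy=3,interpolation=cv2.INTER_CUBIC),cv2.COLOR_RGB2BGR))
D=[]
for c in ('side','top'):
    k=optics.trace(c,'knob')[0];ys,xs=np.nonzero(k['pixels']);print(c,k['score'],k['at'],xs.min(),xs.max(),ys.min(),ys.max());D.append(k['at'])
K,e=tri(*D);print(K,e,'stand',Xd@(K[:2]-ctr),Y@(K[:2]-ctr))
for p in (0,.0125,.0165):
    P=np.r_[ctr+Y*-.0079+Xd*.0015,.185-p];print(p,'top of knob',proj('side',P),proj('top',P))
E
```

```text
t 13.8 stand xy mm [ 0.99 -7.75] z 138.77 F along x,y,z [-0.21  1.19 -0.16] w 85.08 q [ 0.99   0.138  0.    -0.   ]
t 15.18 stand xy mm [-239.62 -191.31] z 278.67 F along x,y,z [1.79 0.45 0.39] w 84.95 q [ 0.991  0.136 -0.     0.   ]
side 0.72 [240.5, 238.4] 235 247 228 267
top 0.47 [340.0, 261.3] 334 346 255 266
[ 0.48345757 -0.06101074  0.1468593 ] 0.0012322476671751744 stand 0.0005655539706577602 -0.006396959837024717
0 top of knob (np.float64(240.43044856959628), np.float64(226.19581360787018)) (np.float64(342.69046949074027), np.float64(260.3723292817719))
0.0125 top of knob (np.float64(240.79869470442185), np.float64(230.38515890525088)) (np.float64(342.00238524000684), np.float64(260.55306553491505))
0.0165 top of knob (np.float64(240.91513123673957), np.float64(231.7097969475203)) (np.float64(341.78596110559295), np.float64(260.6099127699768))
```

View pics/s4c.png

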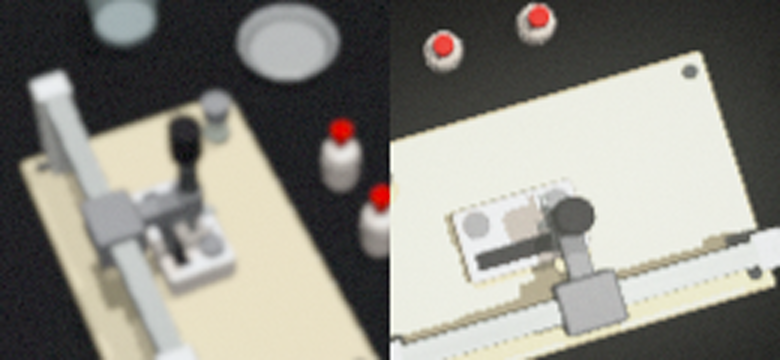

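The top-edge row (228) fits the plunger resting near 0.0125. I'll do a subpixel check against the first picture.

```bash
python3 - <<'E'
from h import *
def edge(f,y,x,p):
    P=lambda z:np.r_[ctr+Y*y+Xd*x,z]
    c=proj('side',P(.185-p)); b=proj('side',P(.155-p)); g=cv2.imread('pics/'+f,0).astype(float)
    col=int(round(c[0])); pr=g[:,col-1:col+2].mean(1); i0=int(c[1])+7
    lev=lambda a:(pr[i0-2:i0+1].mean()+a)/2
    bg=pr[i0-16:i0-12].mean(); L=lev(bg); i=i0
    while pr[i]<L:i-=1
    top=i+(pr[i]-L)/(pr[i]-pr[i+1]); print(f,'pred centre row',round(c[1],2),'edge',round(top,2),'diff',round(top-c[1],2), pr[i0-12:i0+16].round())
edge('s1.png',-.0678,.0015,0)
for p in (0,.0125,.0165): edge('s4.png',-.0079,.0015,p)
E
```

```text
s1.png pred centre row 248.65 edge 246.95 diff -1.7 [224. 222. 213. 184. 127.  66.  43.  45.  47.  45.  45.  41.  41.  33.
  27.  22.  21.  23.  22.  24.  39.  53.  64.  67.  66.  65.  64.  72.]
s4.png pred centre row 226.2 edge 231.39 diff 5.2 [ 32.  32.  33.  54. 101. 145. 154. 126.  79.  51.  45.  46.  42.  45.
  43.  36.  29.  22.  21.  23.  21.  21.  32.  56.  78.  93.  94.  89.]
s4.png pred centre row 230.39 edge 235.79 diff 5.4 [122. 164. 166. 130.  78.  48.  45.  45.  42.  45.  44.  38.  28.  24.
  22.  22.  22.  22.  21.  38.  54.  67.  69.  61.  60.  57.  56.  58.]
s4.png pred centre row 231.71 edge 230.2 diff -1.51 [164. 166. 130.  78.  48.  45.  45.  42.  45.  44.  38.  28.  24.  22.
  22.  22.  22.  21.  38.  54.  67.  69.  61.  60.  57.  56.  58.  70.]
```

Both edges agree with a plunger depth of about 0.011–0.0124, against 0.0125 for a caught pin. That rules out 0 and 0.0165, so I'm handing in.

```bash
python3 -c "
from h import *
rep(); print(ticket.sign_off())"
```

```text
t 15.38 stand xy mm [-236.91 -189.26] z 278.82 F along x,y,z [-1.04  0.68  0.1 ] w 85.02 q [ 0.99   0.139  0.    -0.   ]
the job is handed in; nothing more can be done
None
```

The probe is clipped onto the electrode pin, and I handed the job in at 15.4 s with the gripper open and well clear. No verdict was reported.

**What I did:** I gripped the knob from above and pressed it about 20–21 mm. Keeping it down, I slid the probe toward +y until the shank touched the pin. I felt about 5 N above friction; the highest reading was 7.2 N, friction included. Then I backed off about 1.5–2 mm so the pin lay in the throat, eased the knob up to about 6 N and let go.

**Last checks:**
- **Plunger depth:** the knob's top edge in the side picture gives about 12.4 mm and its bottom edge about 10.6 mm. That fits a caught pin (12.5 mm) and rules out an empty hook (0) or a pin on the lip (16.5 mm). My first edge-finding script gave mixed values because of the background behind the knob, so I read these from its printed brightness profile by hand.
- **Carriage position:** the probe's axis is at stand y of about -6 to -8 mm. That agrees with the pin at about -1 mm, both felt and seen.
- **Surroundings:** the last picture shows the vial, dish and droppers in place. The amber bottle was outside that crop, and the beaker was only partly in it, so I did not check those two at the end. The arm's path stayed clear of both.

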